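# Open the dust cover of a linear slide and stroke its carriage through the full travel

## Task

Check the linear slide for sticky spots: slide its thumb latch sideways to the left so that the sprung dust cover opens right up, then run the carriage smoothly (about 10 cm a second or slower) all the way to its right-hand stop, and after that all the way back to its left-hand stop. Leave the carriage against the left-hand stop with the cover standing open, let go of everything, and leave the panel meter and the screwdriver beside the slide where they are.

Things in the scene. Friction and masses are not known exactly. Their poses are not given: they have to be found in the camera images.
- slide_unit: the linear slide unit, fixed to the table: grey metal housing 174 (x) x 314 (y) x 75 mm high, with a latch ledge (34 mm deep, 104 mm wide, 53 mm high) on its near side. Origin: centre of its underside, at table height. Its x axis points away from the robot (to the hinge side), its y axis to the left, along the rails; yaw up to 0.3 rad either way.
- rail_mid (a point): middle of the twin rails inside the housing, 19 mm above the table at x = y = 0 of the unit. Dark stop blocks, 35 mm high, fill y = 100 to 118 mm either side. Inner faces of the walls: near x = -77.5, far x = +85, ends y = +-151 mm; near and end walls are 66 mm high, the far wall 72 mm.
- latch (a joint): thumb latch, m: 0 shut (starts at 0 to 0.003), slides to the unit's left (+y) up to 0.024 (its end stop). The cover is released when it has passed 0.015. It stays where it is left; it takes 2 N plus 4 N per m/s to move.
- latch_tab (a point): centre of the top (83 mm above the table) of the latch's black ribbed tab, 18 (x) x 26 (y) x 26 mm, on a steel slide plate with its top at 58.5 mm. At latch 0 it is at x = -103, y = 0 mm of the unit. Its steel tongue, 14 mm wide, 75 to 79 mm up, holds down the cover's 16 mm striker. Pinch it from above across its y width, or push it sideways.
- cover (a joint): dust cover, rad: 0 shut, grows as it springs up and away from the robot, to 2.1 (leaning back) at its end stop. Its weak spring (about 1 N at the edge) opens it by itself within about 2 s once the latch is clear, and holds it open; a gripper above it stops it until it is taken away towards the robot.
- cover_edge (a point): middle of the cover's free (near) edge, upper face; the cover is an aluminium frame with a clear pane, 168 (x) x 310 (y) x 4 mm; shut, its top is 75 mm above the table. The edge lies 168 mm from the hinge.
- cover_hinge (a point): middle of the cover's hinge line, on the far edge of the unit (x = 90, z = 73 mm of the unit); the line runs along the unit's y
- carriage (a joint): carriage on the rails, m: 0 against the left-hand stop, 0.14 against the right-hand stop (grows towards the unit's right, -y); starts at 0.04 to 0.10. Takes 3 N plus 8 N per m/s to move and stays where it is left.
- carriage_grip (a point): centre of the top of the carriage's black upright grip, 20 (x) x 36 (y) mm, rising from 31 to 66 mm above the table; it can be pinched from above along either pair of faces or pushed. At value q it lies at x = 0, y = 70 mm - q of the unit. The carriage plate below it is 52 x 60 mm, top at 31.5 mm.
- meter_0: bystander, not to be disturbed (sizes in mm): panel meter standing to the right of the slide unit, white upright dial on a dark foot, 75x109x112; origin at the centre of its underside
- screwdriver: bystander, not to be disturbed (sizes in mm): screwdriver lying to the left of the slide unit, 196 long, 27 thick; origin at the centre of its underside

How it is judged:
By the outcome, as a careful person would: the job done as asked, in the order asked, and still so for the second after the job is handed in, with the robot touching nothing.
It also fails if it takes over 48 s, if anything falls off the work surface, if the arm or the gripper's body presses on something with over 40 N, if the wrist force passes 120 N, or if a joint passes its speed limit or range.

## Robot

A 6-joint arm with a two-finger parallel gripper is mounted at the origin on a cart in front of the work surface, level with it; the furniture and walls round the work are solid. World frame = base frame: x ahead of the robot, y to its left, z up, the work surface at z = 0. Lengths are in m, angles in degrees, forces in N, time in s.
With the tool pointing down it reaches from about 0.325 to 0.9 m from the base axis. Payload 6.1 kg.
Tool frame: the origin (TCP) lies midway between the tips of the shut fingers; the grasp point (between the pads) lies 19 mm behind it; z points along the fingers, y is the line along which they close (so a half turn about z gives the same grasp; the last joint's range is limited). The gripper opens to 85 mm and grips with 20 to 120 N. Pads are 22 mm wide; open, the fingers measure 114 mm over their backs; the gripper's body (76 mm by 85 mm) begins 54 mm behind the grasp point. The pads swing forward as they close: fully open they stand 13 mm farther back than shut.
Start: joints at [60.842, 12.628, 87.462, -0, 79.91, -7.225], TCP at [0.233, 0.58, 0.231] pointing down, gripper open.
Joint ranges: [-170.65, 170.65], [-52.31, 119.04], [5.05, 147.46], [-71.25, 251.25], [11.57, 151.72], [-153.62, 153.62]. Speed limits (degrees/s): [147.25, 147.25, 172.46, 180, 180, 180].

## Interface

Orientations are given as [roll, pitch, yaw] about the fixed x, y, z axes, in that order (R = Rz(yaw) Ry(pitch) Rx(roll)).
In Python, from cell import read_state, cams, workorder gives the robot as it stands.
- The arm moves only by the tool drive_tool, never from a script. Its argument "targets" is a list of rows, each an object with "angular": the turn, a rotation vector about the tool's x, y, z in rad, a list of three; "xyz": the shift along the tool's x, y, z in cm, a list of three; "fingers": the closure in counts, from 0 (fully open) to 255 (shut). A call has 1 to 8 rows; each row shifts and turns the commanded pose from where the row before left it, along the tool's axes as they then stand; what a row does not reach is not made up. A row lasts 1/8 s, in which the tool goes at most 62.5 mm and 10.7 degrees, less where a joint would pass 70% of its speed; a pose out of reach is approached as far as the arm can. A call with a gripper value outside its range is refused whole. The fingers move at their own pace and stop on an object; the grip force is fixed at half the most. Time passes only in rows, so rows that do not move let the fingers close. It gives the time, the measured TCP pose, the force, the opening and the grip force at its end, in the units of the state.
- read_state(): the state, without advancing time (a new reading comes with each control period).
- cams.camera(name): name is "scene" or "top"; returns a dict with "frame" (420x560x3 uint8, red, green, blue), "K" (3x3 intrinsics, pixels), "k1" (the pictures are not rectified: a ray, as slopes to the right and down, at radius r is drawn at 1 + k1 r^2 times it, then the intrinsics apply), "position" and "attitude" of the camera in the world. Camera axes: x right, y up, looking along -z (the intrinsics and any distortion apply to the point x, -y, -z); pixel columns grow to the right and rows downward; lengths in m; the calibration is good to about 2 mm. A picture is of the moment at which its call begins. There is no depth.
- workorder.close_job(): hands the job in; it is judged then, once.
The state is a dict: "time_s": time; "joint_pos": joint angles; "qvel": joint speeds; "effort": joint torques, N m; "ee_pos": TCP position; "tool_rot": TCP orientation; "wrist_force": force on the tool from outside, world axes, zero at the start; "wrist_torque": the same for the moment, N m; "width": finger opening in m; "finger_force": force on a finger pad.
Only numpy, scipy, OpenCV 4.12 (cv2) and the standard library are available. Lean on these libraries where they do the work, as an engineer would, in place of code of your own. Each camera call takes 0.05 s, during which the arm holds its last target. There are 200 camera calls.

## Working session

There is one attempt and no reset: what is moved stays moved. The work goes in short steps, Python scripts to look and compute and a tool call to move; the robot and the scene stay as the last step left them, time stands still between calls to the robot, and variables do not carry over. Pictures are saved under pics/ and viewed, at most 10 in all, crops included, and the job is handed in when it is done.

Besides the shell and the picture viewer there is one more tool, called after ">>>" by a JSON object that holds its "op" and its "data". drive_tool: Moves the arm, as the interface text tells. Its arguments: {"type":"object","properties":{"targets":{"type":"array"}},"required":["targets"]}

```bash
ls; mkdir -p pics
python3 - <<'E'
from cell import read_state, cams
import cv2, numpy as np
print(read_state())
for n in("scene","top"):
    c=cams.camera(n); cv2.imwrite(f"pics/{n}0.png",c["frame"][:,:,::-1])
    print(n,c["K"],c["k1"],c["position"],c["attitude"])
E
```

```text
pics
{'time_s': 0.0, 'joint_pos': array([ 6.08425257e+01,  1.26756081e+01,  8.75271925e+01, -3.91982717e-04,
        7.99103294e+01, -7.22737072e+00]), 'qvel': array([-0.00317115,  0.06477804, -0.09578953,  0.03165759,  0.10653885,
       -0.04127276]), 'effort': array([-1.02197664e-03, -4.96908510e+01, -3.89383900e+01, -2.24549958e-04,
        1.11954077e-02,  5.69422568e-06]), 'ee_pos': array([0.23314848, 0.57921969, 0.2301821 ]), 'tool_rot': array([-1.79887720e+02, -1.38498400e-02,  1.58069952e+02]), 'wrist_force': array([ 0.50821851,  0.53156029, -0.00094393]), 'wrist_torque': array([ 0.03395771, -0.04729177,  0.07176423]), 'finger_force': 0.0, 'width': 0.08540017319671749}
scene [[468.3450448    0.         281.59477801]
 [  0.         468.3450448  208.35326946]
 [  0.           0.           1.        ]] -0.08266198570974921 [-0.06008161 -0.19885581  0.74912488] [ 47.44900695   0.88670405 -64.44381569]
top [[478.51056364   0.         271.49891552]
 [  0.         478.51056364 204.13118353]
 [  0.           0.           1.        ]] -0.005199758693479215 [0.39731659 0.10489348 1.01953373] [ 10.74057514   0.38506063 -88.89986072]
```

View pics/scene0.png

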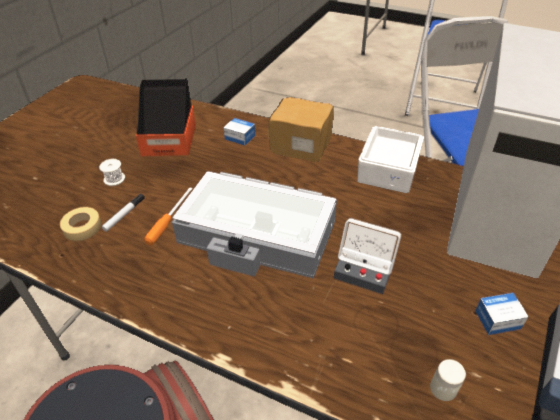

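View pics/top0.png

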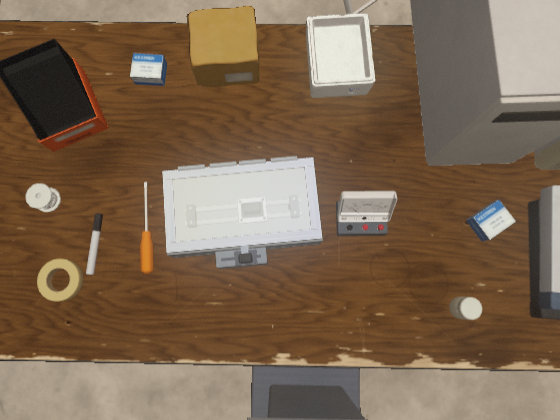

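The scene picture shows the slide near (255,220). The top picture puts the cover corners at about (166,252), (321,240), (315,158) and (163,170), and the tab at about (245,258). The meter is at (366,213) and the screwdriver at (147,230).

```bash
cat > h.py <<'E'
import numpy as np, cv2
from scipy.spatial.transform import Rotation as R
from cell import read_state, cams
def ray(c,uv):
    K=c["K"]; p=(np.array(uv,float)-K[:2,2])/np.diag(K)[:2]; s=p.copy()
    for _ in range(20): s=p/(1+c["k1"]*(s@s))
    return R.from_euler("xyz",c["attitude"],degrees=True).apply([s[0],-s[1],-1])
def at(c,uv,z):
    d=ray(c,uv); P=np.array(c["position"]); return P+d*(z-P[2])/d[2]
def proj(c,X):
    q=R.from_euler("xyz",c["attitude"],degrees=True).inv().apply(np.array(X)-c["position"])
    s=np.array([q[0],-q[1]])/-q[2]; s=s*(1+c["k1"]*(s@s)); return s*np.diag(c["K"])[:2]+c["K"][:2,2]
E
python3 - <<'E'
from h import *
c=cams.camera("top")
for n,uv in dict(NL=(166,252),NR=(321,240),FR=(315,158),FL=(163,170)).items(): print(n,at(c,uv,.075))
print("tab",at(c,(245,258),.083), "meter",at(c,(338,234),0), "sd",at(c,(147,240),.02))
im=c["frame"][140:285,130:405,::-1]; cv2.imwrite("pics/topc.png",cv2.resize(im,None,fx=2.9,fy=2.9,interpolation=cv2.INTER_CUBIC))
E
```

```text
NL [0.47637366 0.32119018 0.075     ]
NR [0.50582213 0.0153055  0.075     ]
FR [0.67394975 0.02755645 0.075     ]
FL [0.64323558 0.33740496 0.075     ]
tab [0.46691492 0.1642449  0.083     ] meter [ 0.52800336 -0.02818836  0.        ] sd [0.50538255 0.37528996 0.02      ]
```

View pics/topc.png

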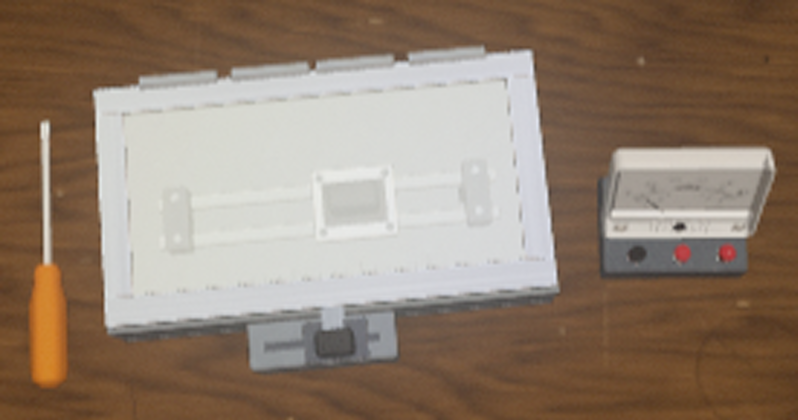

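The crop gives clean cover corners at about (107,327), (556,290), (531,50) and (95,91). The tab is at about (335,340) and the carriage plate at about (355,203).

```bash
cat >> h.py <<'E'
def U(p,x,y,z): # unit -> world
    c,s=np.cos(p[2]),np.sin(p[2]); return np.array([p[0]+c*x-s*y,p[1]+s*x+c*y,z])
def step(target): # world TCP target -> tool-axis shift in cm
    s=read_state(); r=R.from_euler("xyz",s["tool_rot"],degrees=True)
    return np.round(r.inv().apply(np.array(target)-s["ee_pos"])*100,2)
E
python3 - <<'E'
from h import *
from scipy.optimize import least_squares
c=cams.camera("top")
f=lambda u,v:np.array([130+(u+.5)/2.9-.5,140+(v+.5)/2.9-.5])
obs=[((-.078,.155,.075),f(107,327)),((-.078,-.155,.075),f(556,290)),((.09,-.155,.075),f(531,50)),((.09,.155,.075),f(95,91))]
r=least_squares(lambda p:np.concatenate([proj(c,U(p,*a))-b for a,b in obs]),[.569,.175,.096],loss="soft_l1")
p=r.x; print(p,np.degrees(p[2]),np.round(r.fun,1))
def loc(w): d=w[:2]-p[:2]; k,s=np.cos(p[2]),np.sin(p[2]); return np.round([k*d[0]+s*d[1],-s*d[0]+k*d[1]],4)
print("tab",loc(at(c,f(335,340),.083)),"plate",loc(at(c,f(355,203),.0315)),"grip",loc(at(c,f(357,199),.066)))
np.save("p.npy",p)
t=U(p,-.106,.003,.15); print(t, "world",t,step(t)); print(read_state()["tool_rot"])
E
```

```text
[0.56887715 0.17562914 0.10727549] 6.14643275009321 [-0.7  0.4  0.7 -0.7  0.5  0.6 -0.4 -0.4]
tab [-0.1005 -0.0009] plate [ 0.001  -0.0202] grip [-0.0026 -0.023 ]
[0.46316528 0.16726249 0.15      ] world [0.46316528 0.16726249 0.15      ] [-36.72 -29.64   8.09]
[-1.79928883e+02 -6.89802646e-03  1.58069014e+02]
```

>>> {"op": "drive_tool", "data": {"targets": [{"xyz": [-4,-3.2,0],"angular": [0,0,0],"fingers": 0},{"xyz": [-4,-3.2,0],"angular": [0,0,0],"fingers": 0},{"xyz": [-4,-3.2,0],"angular": [0,0,0],"fingers": 0},{"xyz": [-4,-3.2,0],"angular": [0,0,0],"fingers": 0},{"xyz": [-4,-3.2,0],"angular": [0,0,0],"fingers": 0},{"xyz": [-4,-3.2,0],"angular": [0,0,0],"fingers": 0},{"xyz": [-4,-3.2,0],"angular": [0,0,0],"fingers": 0},{"xyz": [-4,-3.2,0],"angular": [0,0,0],"fingers": 0}]}}

```text
time_s: 1.2
ee_pos: [0.4352, 0.2212, 0.2314]
tool_rot: [180.0, 0.0, 158.1]
wrist_force: [1.0, 0.2, 0.2]
width: 0.0853
finger_force: 0.0
```

>>> {"op": "drive_tool", "data": {"targets": [{"xyz": [-1,-1,1],"angular": [0,0,-0.16],"fingers": 0},{"xyz": [-1,-1,1],"angular": [0,0,-0.16],"fingers": 0},{"xyz": [0,0,1],"angular": [0,0,-0.17],"fingers": 0},{"xyz": [0,0,0],"angular": [0,0,0],"fingers": 0}]}}

```text
time_s: 1.7
ee_pos: [0.4471, 0.1974, 0.2003]
tool_rot: [-180.0, -0.1, -174.0]
wrist_force: [0.5, 0.1, 0.0]
width: 0.0855
finger_force: 0.0
```

Run:
```python
from h import *
p=np.load("p.npy"); s=read_state(); print(s["time_s"],s["ee_pos"],s["tool_rot"],np.degrees(p[2])-180,step(U(p,-.106,.003,.063)))
```

```text
1.7 [0.44708999 0.19737766 0.20032731] [-1.79984056e+02 -1.22360925e-01 -1.73977568e+02] -173.8535672499068 [-1.31 -3.16 13.73]
```

>>> {"op": "drive_tool", "data": {"targets": [{"xyz": [-0.6,-1.6,2],"angular": [0,0,0],"fingers": 0},{"xyz": [-0.7,-1.5,2],"angular": [0,0,0],"fingers": 0},{"xyz": [0,0,3],"angular": [0,0,0],"fingers": 60},{"xyz": [0,0,2],"angular": [0,0,0],"fingers": 60},{"xyz": [0,0,0],"angular": [0,0,0],"fingers": 60}]}}

```text
time_s: 2.33
ee_pos: [0.4627, 0.1683, 0.1101]
tool_rot: [-180.0, -0.2, -174.0]
wrist_force: [0.1, 0.7, -0.3]
width: 0.0653
finger_force: 0.0
```

Run:
```python
from h import *
p=np.load("p.npy"); s=read_state(); print(s["time_s"],s["ee_pos"],s["width"],step(U(p,-.106,.003,.063)))
a=[]
for n,b in(("scene",(180,190)),("top",(185,190))):
    c=cams.camera(n); a.append(cv2.resize(c["frame"][b[1]:b[1]+110,b[0]:b[0]+130,::-1],None,fx=3,fy=3,interpolation=cv2.INTER_CUBIC))
cv2.imwrite("pics/n1.png",np.hstack(a))
```

```text
2.325 [0.46270314 0.16828581 0.11010557] 0.06527894951498289 [-0.05 -0.11  4.71]
```

View pics/n1.png

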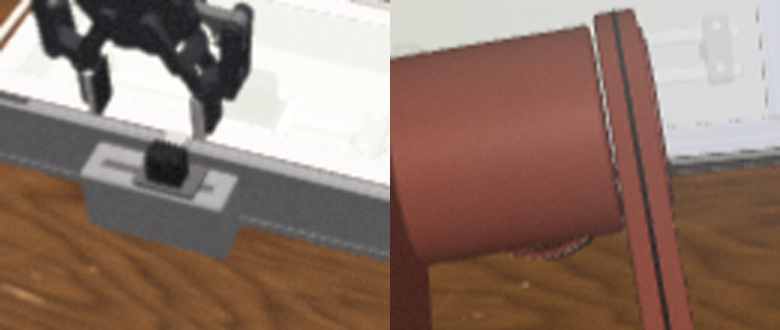

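The open fingers straddle the tab, which is at about (165,165) in the left crop, so I'm descending.

>>> {"op": "drive_tool", "data": {"targets": [{"xyz": [0,0,1.5],"angular": [0,0,0],"fingers": 60},{"xyz": [0,0,1.6],"angular": [0,0,0],"fingers": 60},{"xyz": [0,0,1.4],"angular": [0,0,0],"fingers": 60},{"xyz": [0,0,0],"angular": [0,0,0],"fingers": 60}]}}

```text
time_s: 2.92
ee_pos: [0.4624, 0.168, 0.0643]
tool_rot: [-180.0, -0.2, -173.9]
wrist_force: [0.5, -0.1, 0.5]
width: 0.0654
finger_force: 0.0
```

>>> {"op": "drive_tool", "data": {"targets": [{"xyz": [0,0,0],"angular": [0,0,0],"fingers": 255},{"xyz": [0,0,0],"angular": [0,0,0],"fingers": 255},{"xyz": [0,0,0],"angular": [0,0,0],"fingers": 255},{"xyz": [0,0,0],"angular": [0,0,0],"fingers": 255}]}}

```text
time_s: 3.42
ee_pos: [0.4646, 0.1682, 0.0672]
tool_rot: [-180.0, 0.1, -173.9]
wrist_force: [-1.9, -1.9, 5.0]
width: 0.0243
finger_force: 59.7
```

>>> {"op": "drive_tool", "data": {"targets": [{"xyz": [0,0.3,-0.2],"angular": [0,0,0],"fingers": 255},{"xyz": [0,0.5,0],"angular": [0,0,0],"fingers": 255},{"xyz": [0,0.5,0],"angular": [0,0,0],"fingers": 255},{"xyz": [0,0.5,0],"angular": [0,0,0],"fingers": 255},{"xyz": [0,0,0],"angular": [0,0,0],"fingers": 255}]}}

```text
time_s: 4.05
ee_pos: [0.4625, 0.1866, 0.0673]
tool_rot: [180.0, 0.1, -173.9]
wrist_force: [6.0, 1.0, -10.4]
width: 0.0241
finger_force: 61.3
```

Run:
```python
from h import *
p=np.load("p.npy"); s=read_state(); print(s["ee_pos"],s["wrist_force"],step(U(p,-.106,.022,.066)))
```

```text
[0.46246514 0.18655547 0.06734734] [  5.99790288   0.96955968 -10.3724338 ] [ 0.14 -0.03  0.13]
```

>>> {"op": "drive_tool", "data": {"targets": [{"xyz": [0,0,0],"angular": [0,0,0],"fingers": 120},{"xyz": [0,0,0],"angular": [0,0,0],"fingers": 120},{"xyz": [0,0,0],"angular": [0,0,0],"fingers": 120},{"xyz": [2,0,0],"angular": [0,0,0],"fingers": 120},{"xyz": [3,0,0],"angular": [0,0,0],"fingers": 120},{"xyz": [3,0,0],"angular": [0,0,0],"fingers": 120},{"xyz": [3,0,0],"angular": [0,0,0],"fingers": 120},{"xyz": [0,0,0],"angular": [0,0,0],"fingers": 120}]}}

```text
time_s: 5.05
ee_pos: [0.351, 0.1744, 0.068]
tool_rot: [-180.0, -0.0, -173.8]
wrist_force: [0.9, -0.7, 0.1]
width: 0.0453
finger_force: 0.0
```

>>> {"op": "drive_tool", "data": {"targets": [{"xyz": [0,0,-2],"angular": [0,0,0],"fingers": 60},{"xyz": [0,0,-3],"angular": [0,0,0],"fingers": 60},{"xyz": [0,0,-3],"angular": [0,0,0],"fingers": 60},{"xyz": [0,0,-3],"angular": [0,0,0],"fingers": 60},{"xyz": [0,0,0],"angular": [0,0,0],"fingers": 60},{"xyz": [0,0,0],"angular": [0,0,0],"fingers": 60},{"xyz": [0,0,0],"angular": [0,0,0],"fingers": 60},{"xyz": [0,0,0],"angular": [0,0,0],"fingers": 60}]}}

```text
time_s: 6.05
ee_pos: [0.3522, 0.1743, 0.1773]
tool_rot: [-180.0, -0.1, -173.9]
wrist_force: [0.3, 0.6, 0.4]
width: 0.0653
finger_force: 0.0
```

Run:
```python
from h import *
p=np.load("p.npy"); s=read_state(); print(s["time_s"],s["ee_pos"],s["wrist_force"])
a=[]
for n,b in(("scene",(150,130)),("top",(145,120))):
    c=cams.camera(n); a.append(cv2.resize(c["frame"][b[1]:b[1]+150,b[0]:b[0]+200,::-1],None,fx=2,fy=2,interpolation=cv2.INTER_CUBIC))
cv2.imwrite("pics/n2.png",np.hstack(a))
```

```text
6.05 [0.3521659  0.17431757 0.1773379 ] [0.30138191 0.56022473 0.44487658]
```

View pics/n2.png

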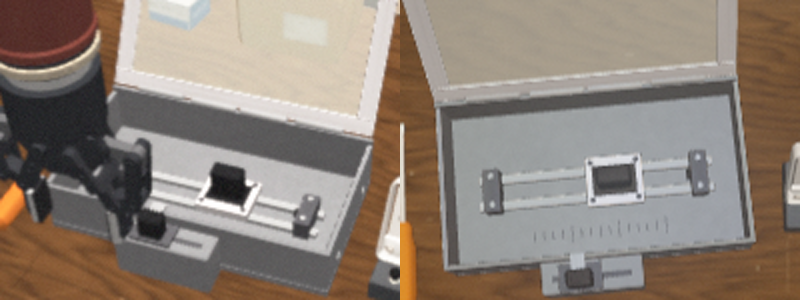

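The cover is standing open, and the latch tab is at about (579,277) after moving left. In the top crop the carriage grip is at about (612,178) and the stop blocks at about (491,190) and (699,172).

Run:
```python
from h import *
p=np.load("p.npy"); c=cams.camera("top")
def loc(w): d=w[:2]-p[:2]; k,s=np.cos(p[2]),np.sin(p[2]); return np.round([k*d[0]+s*d[1],-s*d[0]+k*d[1]],4)
f=lambda u,v:((u-400+.5)/2+145-.5,(v+.5)/2+120-.5)
for n,u,z in(("grip",(612,177),.066),("plate",(614,180),.0315),("L",(491,190),.035),("R",(699,172),.035)): print(n,loc(at(c,f(*u),z)))
print(step(U(p,0,-.021,.17)))
```

```text
grip [-0.0021 -0.0189]
plate [ 0.0009 -0.0195]
L [0.0011 0.1092]
R [ 0.0008 -0.1089]
[-21.53  -4.29   0.77]
```

>>> {"op": "drive_tool", "data": {"targets": [{"xyz": [-3,-0.5,0],"angular": [0,0,0],"fingers": 60},{"xyz": [-4,-0.7,0],"angular": [0,0,0],"fingers": 60},{"xyz": [-4,-0.7,0],"angular": [0,0,0],"fingers": 60},{"xyz": [-4,-0.7,0],"angular": [0,0,0],"fingers": 60},{"xyz": [-4,-0.8,0],"angular": [0,0,0],"fingers": 60},{"xyz": [-2.5,-0.7,0],"angular": [0,0,0],"fingers": 60},{"xyz": [0,0,3],"angular": [0,0,0],"fingers": 60},{"xyz": [0,0,3],"angular": [0,0,0],"fingers": 60}]}}

```text
time_s: 7.2
ee_pos: [0.5714, 0.1566, 0.1175]
tool_rot: [180.0, 0.0, -173.9]
wrist_force: [0.8, 0.2, -0.5]
width: 0.065
finger_force: 0.0
```

>>> {"op": "drive_tool", "data": {"targets": [{"xyz": [0,0,2],"angular": [0,0,0],"fingers": 60},{"xyz": [0,0,0],"angular": [0,0,0],"fingers": 60}]}}

```text
time_s: 7.45
ee_pos: [0.5693, 0.1566, 0.0963]
tool_rot: [-180.0, -0.2, -173.9]
wrist_force: [-0.3, -0.1, 1.2]
width: 0.0655
finger_force: 0.0
```

Run:
```python
from h import *
p=np.load("p.npy"); s=read_state(); print(s["time_s"],s["ee_pos"],s["width"],s["tool_rot"],step(U(p,0,-.0195,.046)))
c=cams.camera("scene"); cv2.imwrite("pics/n3.png",cv2.resize(c["frame"][130:280,150:350,::-1],None,fx=3,fy=3,interpolation=cv2.INTER_CUBIC))
```

```text
7.45 [0.5693475  0.15656432 0.09629322] 0.06553159195084603 [-179.99344987   -0.22804234 -173.85225125] [-0.18 -0.05  5.03]
```

View pics/n3.png

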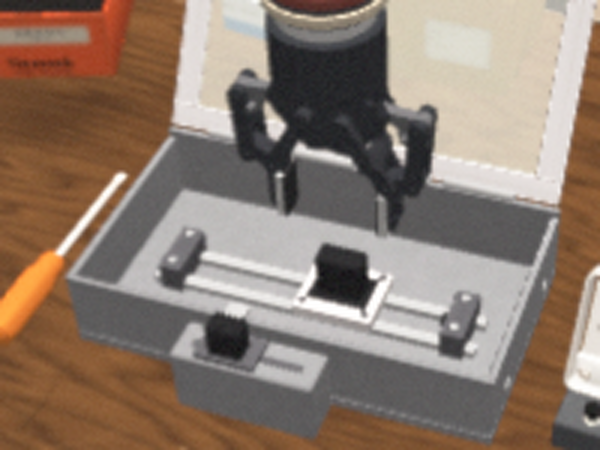

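The fingers are above and centred on the grip, which is at about (343,270) in the crop, and the latch and cover are clear.

>>> {"op": "drive_tool", "data": {"targets": [{"xyz": [-0.2,0,1.6],"angular": [0,0,0],"fingers": 60},{"xyz": [0,0,1.7],"angular": [0,0,0],"fingers": 60},{"xyz": [0,0,1.6],"angular": [0,0,0],"fingers": 60},{"xyz": [0,0,0],"angular": [0,0,0],"fingers": 60}]}}

```text
time_s: 8.0
ee_pos: [0.5711, 0.1567, 0.0469]
tool_rot: [-180.0, -0.2, -173.9]
wrist_force: [-0.3, 0.1, 0.8]
width: 0.066
finger_force: 0.0
```

>>> {"op": "drive_tool", "data": {"targets": [{"xyz": [0,0,0],"angular": [0,0,0],"fingers": 110},{"xyz": [0,0,0],"angular": [0,0,0],"fingers": 130},{"xyz": [0,0,0],"angular": [0,0,0],"fingers": 255},{"xyz": [0,0,0],"angular": [0,0,0],"fingers": 255},{"xyz": [0,0,0],"angular": [0,0,0],"fingers": 255}]}}

```text
time_s: 8.62
ee_pos: [0.5735, 0.157, 0.0504]
tool_rot: [180.0, 0.1, -173.9]
wrist_force: [-1.7, 0.1, 5.6]
width: 0.0342
finger_force: 61.7
```

Run:
```python
from h import *
p=np.load("p.npy"); s=read_state(); print(s["time_s"],s["ee_pos"],s["wrist_force"],"toR",step(U(p,0,-.07,.047)),"toL",step(U(p,0,.07,.047)))
```

```text
8.625 [0.57349192 0.15704895 0.05040733] [-1.69301822  0.12371502  5.5874398 ] toR [ 0.26 -5.1   0.34] toL [0.26 8.9  0.34]
```

>>> {"op": "drive_tool", "data": {"targets": [{"xyz": [0,-0.4,0],"angular": [0,0,0],"fingers": 255},{"xyz": [0,-0.7,0],"angular": [0,0,0],"fingers": 255},{"xyz": [0,-0.7,0],"angular": [0,0,0],"fingers": 255},{"xyz": [0,-0.7,0],"angular": [0,0,0],"fingers": 255},{"xyz": [0,-0.7,0],"angular": [0,0,0],"fingers": 255},{"xyz": [0,-0.7,0],"angular": [0,0,0],"fingers": 255},{"xyz": [0,-0.7,0],"angular": [0,0,0],"fingers": 255},{"xyz": [0,-0.3,0],"angular": [0,0,0],"fingers": 255}]}}

```text
time_s: 9.62
ee_pos: [0.5788, 0.1087, 0.0504]
tool_rot: [179.9, 0.1, -173.9]
wrist_force: [-0.3, 3.1, 5.9]
width: 0.0348
finger_force: 61.7
```

>>> {"op": "drive_tool", "data": {"targets": [{"xyz": [0,-0.2,0],"angular": [0,0,0],"fingers": 255},{"xyz": [0,-0.1,0],"angular": [0,0,0],"fingers": 255},{"xyz": [0,0,0],"angular": [0,0,0],"fingers": 255}]}}

```text
time_s: 10.0
ee_pos: [0.579, 0.1072, 0.0504]
tool_rot: [179.8, 0.1, -173.9]
wrist_force: [-2.0, 8.3, 4.6]
width: 0.0345
finger_force: 61.7
```

Run:
```python
from h import *
p=np.load("p.npy"); s=read_state(); print(s["time_s"],s["ee_pos"],s["wrist_force"],"toR",step(U(p,0,-.07,.047)))
```

```text
10.0 [0.57901177 0.1071943  0.05040251] [-1.96434784  8.27403856  4.62051765] toR [ 0.28 -0.09  0.34]
```

>>> {"op": "drive_tool", "data": {"targets": [{"xyz": [0,-0.2,0],"angular": [0,0,0],"fingers": 255},{"xyz": [0,-0.1,0],"angular": [0,0,0],"fingers": 255},{"xyz": [0,0,0],"angular": [0,0,0],"fingers": 255},{"xyz": [0,0,0],"angular": [0,0,0],"fingers": 255}]}}

```text
time_s: 10.5
ee_pos: [0.579, 0.107, 0.0504]
tool_rot: [179.6, 0.1, -173.8]
wrist_force: [-1.9, 17.4, 4.8]
width: 0.0347
finger_force: 61.7
```

The right stop is confirmed: the force rose to 17 N with no further motion. Now running back left.

>>> {"op": "drive_tool", "data": {"targets": [{"xyz": [0,0.3,0],"angular": [0,0,0],"fingers": 255},{"xyz": [0,0.5,0],"angular": [0,0,0],"fingers": 255},{"xyz": [0,0.7,0],"angular": [0,0,0],"fingers": 255},{"xyz": [0,0.7,0],"angular": [0,0,0],"fingers": 255},{"xyz": [0,0.7,0],"angular": [0,0,0],"fingers": 255},{"xyz": [0,0.7,0],"angular": [0,0,0],"fingers": 255},{"xyz": [0,0.7,0],"angular": [0,0,0],"fingers": 255},{"xyz": [0,0.7,0],"angular": [0,0,0],"fingers": 255}]}}

```text
time_s: 11.5
ee_pos: [0.5741, 0.1514, 0.0504]
tool_rot: [-179.9, 0.1, -173.9]
wrist_force: [-1.3, -3.5, 6.1]
width: 0.0344
finger_force: 61.8
```

>>> {"op": "drive_tool", "data": {"targets": [{"xyz": [0,0.7,0],"angular": [0,0,0],"fingers": 255},{"xyz": [0,0.7,0],"angular": [0,0,0],"fingers": 255},{"xyz": [0,0.7,0],"angular": [0,0,0],"fingers": 255},{"xyz": [0,0.7,0],"angular": [0,0,0],"fingers": 255},{"xyz": [0,0.7,0],"angular": [0,0,0],"fingers": 255},{"xyz": [0,0.7,0],"angular": [0,0,0],"fingers": 255},{"xyz": [0,0.7,0],"angular": [0,0,0],"fingers": 255},{"xyz": [0,0.7,0],"angular": [0,0,0],"fingers": 255}]}}

```text
time_s: 12.5
ee_pos: [0.5679, 0.2071, 0.0504]
tool_rot: [-179.9, 0.0, -173.9]
wrist_force: [-1.1, -3.8, 6.7]
width: 0.0342
finger_force: 61.9
```

>>> {"op": "drive_tool", "data": {"targets": [{"xyz": [0,0.7,0],"angular": [0,0,0],"fingers": 255},{"xyz": [0,0.7,0],"angular": [0,0,0],"fingers": 255},{"xyz": [0,0.7,0],"angular": [0,0,0],"fingers": 255},{"xyz": [0,0.7,0],"angular": [0,0,0],"fingers": 255},{"xyz": [0,0.5,0],"angular": [0,0,0],"fingers": 255},{"xyz": [0,0.3,0],"angular": [0,0,0],"fingers": 255},{"xyz": [0,0.2,0],"angular": [0,0,0],"fingers": 255}]}}

```text
time_s: 13.38
ee_pos: [0.5637, 0.2451, 0.0504]
tool_rot: [-179.9, 0.0, -173.8]
wrist_force: [-4.2, -3.3, 6.9]
width: 0.0345
finger_force: 62.0
```

Run:
```python
from h import *
p=np.load("p.npy"); s=read_state(); print(s["time_s"],s["ee_pos"],s["wrist_force"],"toL",step(U(p,0,.07,.047)))
print(np.hypot(*(s["ee_pos"][:2]-[.579,.107])))
```

```text
13.375 [0.56373615 0.24505062 0.05042285] [-4.16363264 -3.25808531  6.88048701] toL [0.23 0.04 0.34]
0.13889189788576078
```

>>> {"op": "drive_tool", "data": {"targets": [{"xyz": [0,0.2,0],"angular": [0,0,0],"fingers": 255},{"xyz": [0,0.2,0],"angular": [0,0,0],"fingers": 255},{"xyz": [0,0.1,0],"angular": [0,0,0],"fingers": 255},{"xyz": [0,0,0],"angular": [0,0,0],"fingers": 255},{"xyz": [0,0,0],"angular": [0,0,0],"fingers": 255}]}}

```text
time_s: 14.0
ee_pos: [0.5635, 0.2467, 0.0504]
tool_rot: [-179.7, -0.0, -173.9]
wrist_force: [-2.4, -15.6, 10.3]
width: 0.0344
finger_force: 62.2
```

>>> {"op": "drive_tool", "data": {"targets": [{"xyz": [0,0,0],"angular": [0,0,0],"fingers": 70},{"xyz": [0,0,0],"angular": [0,0,0],"fingers": 70},{"xyz": [0,0,0],"angular": [0,0,0],"fingers": 70},{"xyz": [0,0,0],"angular": [0,0,0],"fingers": 70},{"xyz": [0,0,-2],"angular": [0,0,0],"fingers": 70},{"xyz": [0,0,-3],"angular": [0,0,0],"fingers": 70},{"xyz": [0,0,-4],"angular": [0,0,0],"fingers": 70},{"xyz": [0,0,-4],"angular": [0,0,0],"fingers": 70}]}}

```text
time_s: 15.0
ee_pos: [0.5629, 0.2506, 0.1821]
tool_rot: [180.0, 0.1, -173.8]
wrist_force: [0.6, 0.3, 0.4]
width: 0.0619
finger_force: 0.0
```

>>> {"op": "drive_tool", "data": {"targets": [{"xyz": [4,0,0],"angular": [0,0,0],"fingers": 70},{"xyz": [4,0,0],"angular": [0,0,0],"fingers": 70},{"xyz": [4,0,0],"angular": [0,0,0],"fingers": 70},{"xyz": [4,0,0],"angular": [0,0,0],"fingers": 70},{"xyz": [4,0,0],"angular": [0,0,0],"fingers": 70},{"xyz": [0,0,0],"angular": [0,0,0],"fingers": 70},{"xyz": [0,0,0],"angular": [0,0,0],"fingers": 70}]}}

```text
time_s: 15.88
ee_pos: [0.3651, 0.2294, 0.1808]
tool_rot: [180.0, 0.2, -173.8]
wrist_force: [0.6, -0.8, -0.2]
width: 0.0621
finger_force: 0.0
```

Run:
```python
from h import *
s=read_state(); print(s["time_s"],s["ee_pos"],s["wrist_force"])
c=cams.camera("top"); cv2.imwrite("pics/n4.png",cv2.resize(c["frame"][90:285,130:405,::-1],None,fx=2.9,fy=2.9,interpolation=cv2.INTER_CUBIC))
```

```text
15.875 [0.36509463 0.22941343 0.18083215] [ 0.61059021 -0.7583071  -0.17197771]
```

View pics/n4.png

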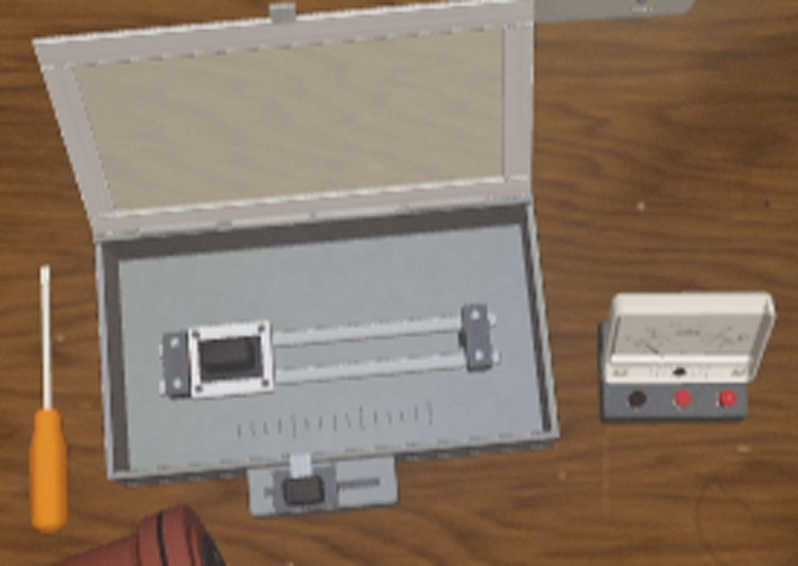

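The carriage, at about (230,357), is against the left stop block at about (175,363). The cover is open, and the meter and screwdriver have not moved.

```bash
python3 -c "
from cell import workorder
print(workorder.close_job())"
```

```text
the job is handed in; nothing more can be done
None
```

The job is done and handed in: latch slid left, dust cover standing open, carriage run at about 6 cm/s to the right-hand stop and back to the left-hand stop with no sticky spot noticed in the force readings, which I took about once a second; everything is released, and the meter and screwdriver are where they were.

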